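# Zero the laundry scale with the dosing jug on it

### The arm

A 6-joint arm with a two-finger parallel gripper is mounted at the origin on the work surface. World frame = base frame: x ahead of the robot, y to its left, z up, the work surface at z = 0. Lengths are in m, angles in degrees, forces in N, time in s.
With the tool pointing down it reaches from about 0.35 to 0.875 m from the base axis. Payload 4.2 kg.
Tool frame: the origin (TCP) lies on the front face of the gripper's body, between the roots of the fingers; the fingertips stand finger_overhang ahead of it and the grasp point (between the pads) lies 51 mm ahead of it (finger_overhang is the distance from the TCP to the fingertips, in m); z points along the fingers, y is the line along which they close (so a half turn about z gives the same grasp; the last joint's range is limited). The gripper opens to 87 mm and grips with 3 to 60 N. Pads are 19 mm wide; open, the fingers measure 117 mm over their backs; the gripper's body (75 mm by 190 mm) begins 51 mm behind the grasp point.
Start: joints at [88.155, 22.042, 0.453, 0, -68.411, -14.817], TCP at [0.179, 0.599, 0.292] pointing down, gripper open.
Joint ranges: [-179.83, 179.83], [-69.29, 118.12], [-61.27, 80.66], [-181.25, 117.63], [-171.15, -9.14], [-177.46, 177.46]. Speed limits (degrees/s): [159.86, 159.86, 180, 180, 180, 180].

### API

Orientations are given as a 3x3 rotation matrix whose columns are the frame's x, y, z axes.
In Python, from station import sense, capture, camera_model, finish_job, finger_overhang gives the robot as it stands. The module is installed in compiled form; this text tells all that it offers.
- The arm moves only by the tool jog_arm, never from a script. Its argument "rows" is a list that holds one entry, the list of rows, each a list of 4 numbers: the shift along the tool's x, y, z in m, then the turn about the tool's z in rad. A call has 1 to 20 rows; each row shifts and turns the commanded pose from where the row before left it, along the tool's axes as they then stand; what a row does not reach is not made up. A row lasts 1/8 s, in which the tool goes at most 62.5 mm and 10.7 degrees, less where a joint would pass 70% of its speed; a pose out of reach is approached as far as the arm can. A call is refused whole if a number of a shift passes 0.0625 or a number of a turn 0.188, either way. A call with a gripper value outside its range is refused whole. "claw" is the opening, from 0 (shut) to 1 (fully open), set as the call begins (left out, the last holds). The fingers move at their own pace and stop on an object; the grip force is fixed at half the most. Time passes only in rows, so rows that do not move let the fingers close. It gives the time, the measured TCP pose, the force, the opening and the grip force at its end, in the units of the state.
- sense(): the state, without advancing time (a new reading comes with each control period).
- capture(name): name is "scene" or "top"; returns the picture (480x640x3 uint8, red, green, blue); there is no depth.
- camera_model(name): a dict with "fovy" (degrees; the focal length in pixels is half the picture's height over the tangent of half this angle, whatever the lens; pixels are square), "cx", "cy" (the principal point, pixels), "eye" and "rotation" of the camera in the world. Camera axes: x right, y down, z forward; pixel columns grow to the right and rows downward; lengths in m; the calibration is good to about 2 mm. A picture is of the moment at which its call begins. camera_model takes no time and is no camera call.
- finish_job(): hands the job in; it is judged then, once.
The state is a dict: "time_s": time; "joints": joint angles; "joint_velocities": joint speeds; "effort": joint torques, N m; "tcp_pos": TCP position; "ee_rot": TCP orientation; "wrist_force": force on the tool from outside, world axes, zero at the start; "moment": the same for the moment, N m; "gripper_width": opening from 0.0 (shut) to 1.0 (fully open); "gripper_force": force on a finger pad.
Only numpy, scipy, OpenCV 4.12 (cv2) and the standard library are available. Lean on these libraries where they do the work, as an engineer would, in place of code of your own. Each camera call takes 0.05 s, during which the arm holds its last target. There are 200 camera calls.

### The job

Get the scale ready for weighing out washing powder: stand the empty handled jug upright in the middle of the scale's steel platform, setting it down gently, and let go of it. Then, with the jug standing there untouched, zero the scale: push the round tare key straight down with a fingertip, firmly enough to register but without leaning on it, keep it down for about a second, and let go. Leave the scale's rectangular key and everything else on the counter alone.

Things in the scene. Friction and masses are not known exactly. Their poses are not given: they have to be found in the camera images.
- scale: Flat white digital scale, 245 mm (its x) by 190 mm (y), fixed on the counter; turned up to 0.3 rad. Origin: centre of its footprint, on the counter; z up. Housing top 24 mm up. Control strip at its -x end, nearest the robot: from left (+y) to right (-y) a rectangular key, a dark display, a round key. A square steel platform covers the rest.
- platform_mid (a point): Centre of the top face of the square steel platform, 150 x 150 mm, edges along the scale's x and y. 40 mm from the scale's origin along the scale's +x; 36 mm above the counter when empty.
- platform (a joint): How far the platform has sunk, m: 0 when empty, growing downwards. A sprung load platform: it sinks 1 mm for each 4 N (about 0.7 mm under the jug) and meets its overload stop at 4 mm (16 N).
- tare_key: Round tare key: flat white pad, 36 mm across, dark ring printed on it; in the scale's frame at x -80, y -66 mm. Origin: centre of its top face, 26.5 mm above the counter, 2.5 mm proud of the housing; z up. Hardly any travel: gives at 2 N, registers at 4 N (0.5 mm down), hard down at 10 N (2 mm). Push with 6 to 12 N, slowly (10 mm/s); more than 60 N harms the scale.
- unit_key: The other key, to be left alone: flat white rectangular pad, 22 mm (x) by 30 mm (y), dark bar printed on it; in the scale's frame at x -80, y +66 mm. Origin: centre of its top face, 26.5 mm above the counter. More than 2 N counts as pressing it.
- jug: Empty white jug, 0.22 to 0.36 kg, 100 mm tall, round: 64 mm at the rim, 56 mm at the foot, wall 4 mm. Loop handle of 11 mm round bar out along its +x: top bar 86 mm up, outer edge 66 mm from the axis; pouring lip opposite, 42 mm from the axis. Origin: centre of its foot; z up. Stands left or right of the scale, handle pointing anywhere. Can be held round the body, across the handle's direction.
- tumbler: Bystander: white stoneware tumbler like the jug but without handle or lip, 100 mm tall, 66 mm at the rim. It stands on the other side of the scale. Origin: centre of its foot.
- goblet: Bystander: pale clay goblet, 118 mm tall, 100 mm across the top, foot 72 mm across, between the robot and the scale, to the left. Origin: centre of its foot.
- softener: Bystander: white pump bottle, 180 mm tall, 72 mm across, on the right of the counter. Origin: centre of its foot.
- soap_pump: Bystander: pink pump bottle, 170 mm tall, 64 mm across, on the left of the counter. Origin: centre of its foot.
- powder_box: Bystander: standing carton of washing powder, 80 x 150 mm and 200 mm tall, on the left of the counter. Origin: centre of its underside.
- soap_dish: Bystander: white soap dish with a bar of soap, 90 x 130 mm, 32 mm tall, beyond the scale to the left. Origin: centre of its underside.
- scrub_brush: Bystander: wooden scrubbing brush lying bristles down, 65 x 160 mm, 38 mm tall, between the robot and the scale, to the right. Origin: centre of its underside.
Not all that is in view belongs to the job. Leave any black or pink look-alike of the jug alone.

How it is judged (in metres and radians):
On the way, in this order (a step that is already met when the one before it is completed fails the run):
1. the jug stands upright in the middle of the platform (within 35 mm), let go and still, its weight on the platform (horizontal distance between jug and platform_mid below 0.035 m and z of jug in the frame of platform_mid below 0.005 m and angle between jug's own z axis and vertical below 0.1 rad and value of joint platform above 0.0003 m and contact force between the fingers and jug below 0.1 N and linear speed of jug below 0.02 m/s), for 0.3 s.
2. the round tare key is pushed with at least 4 N for 0.3 s while the jug stands untouched on the platform (contact force between the fingers and tare_key above 4 N and horizontal distance between jug and platform_mid below 0.035 m and angle between jug's own z axis and vertical below 0.1 rad and value of joint platform above 0.0003 m and contact force between each of the fingers, the arm and jug below 0.1 N), for 0.3 s.
At the end, for the whole second after the job is handed in: The jug stands upright (within 0.1 rad) and still on the scale's platform, its axis within 35 mm of the platform's middle, with nothing else bearing on the platform, and the tare key has been let go (horizontal distance between jug and platform_mid below 0.035 m and z of jug in the frame of platform_mid below 0.005 m and angle between jug's own z axis and vertical below 0.1 rad and value of joint platform between 0.0003 and 0.002 m and linear speed of jug below 0.02 m/s and contact force between the fingers and tare_key below 0.1 N); the robot touches nothing.
It fails at once if the jug is rammed onto the scale (more than 60 N between them) (contact force between jug and scale above 60 N).
It fails at once if the jug is dropped: it falls free, faster than 0.5 m/s (a drop of some 15 mm) (linear speed of jug above 0.5 m/s and contact force between the fingers and jug below 0.1 N).
It fails at once if the robot leans on the scale with more than 60 N (contact force between any of the fingers, the arm and scale above 60 N).
It fails at once if the rectangular key is pressed (more than 2 N) (contact force between anything else and unit_key above 2 N).
It fails at once if a bystander is shoved by more than 30 mm or tipped (distance of any of tumbler, goblet, softener, soap_pump, powder_box, soap_dish, scrub_brush from where it was at the start of the episode above 0.03 m or angle between any of tumbler, goblet, softener, soap_pump, powder_box's own z axis and vertical above 0.3 rad).
It also fails if it takes over 58 s, if anything falls off the work surface, if the arm or the gripper's body presses on something with over 40 N, if the wrist force passes 120 N, or if a joint passes its speed limit or range.

## Working session

There is one attempt and no reset: what is moved stays moved. The work goes in short steps, Python scripts to look and compute and a tool call to move; the robot and the scene stay as the last step left them, time stands still between calls to the robot, and variables do not carry over. Pictures are saved under pics/ and viewed, at most 10 in all, crops included, and the job is handed in when it is done.

Besides the shell and the picture viewer there is one more tool, called after "Call:" by a JSON object that holds its "method" and its "body", one argument or row to a line. jog_arm: Moves the arm, as the interface text tells. Its arguments: {"type":"object","properties":{"rows":{"type":"array"},"claw":{"type":"number"}},"required":["rows"]}

```bash
mkdir -p pics
python3 - <<'E'
from station import *
import cv2
for n in("scene","top"):
    im=capture(n); cv2.imwrite(f"pics/{n}0.png",im[:,:,::-1]); m=camera_model(n); print(n,m)
s=sense(); print(finger_overhang,s)
E
```

```text
scene {'fovy': 55.1508548363142, 'cx': 315.99379475918795, 'cy': 235.10702219001067, 'eye': array([ 1.11464084, -0.5159249 ,  1.09592224]), 'rotation': array([[ 0.69755577,  0.58068159, -0.41979142],
       [ 0.71652471, -0.56765301,  0.40541633],
       [-0.00287806, -0.58359143, -0.81204234]])}
top {'fovy': 54.01280625176162, 'cx': 319.5338866272877, 'cy': 239.5147030034881, 'eye': array([0.3547158 , 0.01189584, 1.37383112]), 'rotation': array([[-0.00727135, -0.98686558,  0.16137983],
       [-0.99971245,  0.00348635, -0.02372481],
       [ 0.02285057, -0.16150594, -0.98660716]])}
0.0697 {'time_s': 0.1, 'joints': array([ 8.81561603e+01,  2.20873678e+01,  3.88229874e-01, -2.45564580e-02,
       -6.84117956e+01, -1.48181372e+01]), 'joint_velocities': array([-0.02472568, -0.11860866,  0.21836972,  0.03636523,  0.09075438,
        0.14067238]), 'effort': array([-1.85898321e-04, -3.91694105e+01,  1.87935197e+01,  4.23195049e+00,
        1.34260792e-02, -7.18421188e-05]), 'tcp_pos': array([0.17905182, 0.59838917, 0.29126441]), 'ee_rot': array([[ 9.57967673e-01, -2.86875801e-01, -4.60615741e-04],
       [-2.86876150e-01, -9.57965751e-01, -1.92229731e-03],
       [ 1.10206476e-04,  1.97363835e-03, -9.99998046e-01]]), 'wrist_force': array([-0.30401957,  0.55226056, -0.07130562]), 'moment': array([-0.05091246,  0.00520484, -0.04188112]), 'gripper_force': 0.0, 'gripper_width': 0.9989435280016294}
```

View pics/scene0.png

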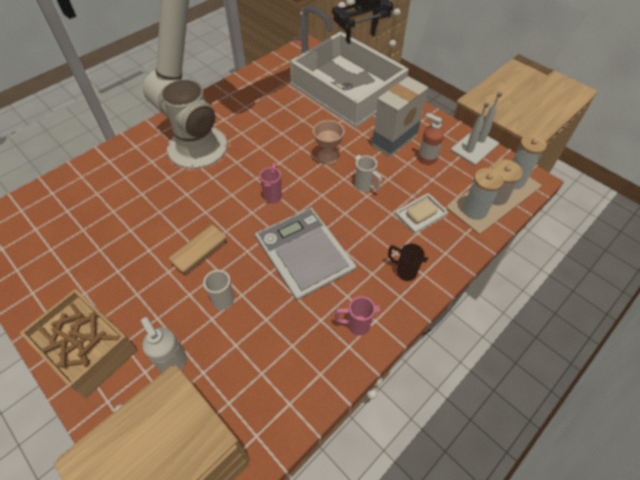

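View pics/top0.png

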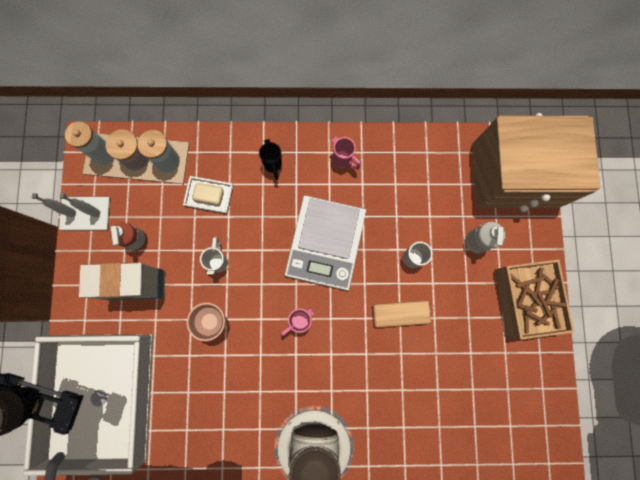

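Scene picture: the jug candidates are the white handled one at scene (367,173) / top (212,261), a handle-less white tumbler at scene (220,288) / top (418,256), pink mugs at top (299,320) and (345,150), and a black mug at top (270,155). By the description I choose the white handled one at top (212,261). The scale is at top (326,243), with the round key near (342,273) and the rectangular key near (297,264).

```bash
cat > h.py <<'E'
import numpy as np, cv2
from station import *
def ray(n,u,v):
    m=camera_model(n); f=240/np.tan(np.radians(m["fovy"]/2))
    d=m["rotation"]@np.array([(u-m["cx"])/f,(v-m["cy"])/f,1]); return m["eye"],d
def onz(n,u,v,z):
    e,d=ray(n,u,v); return (e+d*(z-e[2])/d[2]).round(4)
def px(n,p):
    m=camera_model(n); f=240/np.tan(np.radians(m["fovy"]/2))
    c=m["rotation"].T@(np.array(p)-m["eye"]); return c[:2]/c[2]*f+[m["cx"],m["cy"]]
E
python3 - <<'E'
from h import *
t=cv2.imread("pics/top0.png"); s=cv2.imread("pics/scene0.png")
def crop(im,u,v,w,k): return cv2.resize(im[v-w:v+w,u-w:u+w],(400,400),interpolation=cv2.INTER_CUBIC)
cv2.imwrite("pics/c1.png",cv2.resize(np.hstack([crop(t,212,258,25,8),crop(t,326,243,50,4)]),(800,400)))
# scale: bright low-saturation region
hsv=cv2.cvtColor(t,cv2.COLOR_BGR2HSV)
m=((hsv[...,1]<70)&(hsv[...,2]>70)).astype(np.uint8)
n,l,st,ce=cv2.connectedComponentsWithStats(m)
for i in range(1,n):
    if st[i,4]>100 and 150<ce[i][0]<450 and 180<ce[i][1]<300:
        c,_=cv2.findContours((l==i).astype(np.uint8),0,2); r=cv2.minAreaRect(c[0]); print(st[i],ce[i],r)
        if st[i,4]>2000: print([onz("top",*p,.024) for p in cv2.boxPoints(r)])
E
```

```text
[    0    96   640   384 50219] [401.01250523 220.32077501] ((319.5001525878906, 287.4708251953125), (640.59033203125, 380.842529296875), 0.2387310117483139)
[array([-0.0569,  0.8338,  0.024 ]), array([1.0173, 0.9378, 0.024 ]), array([ 1.0163, -1.0215,  0.024 ]), array([-0.0886, -0.8854,  0.024 ])]
[183 175  91  38 938] [210.20895522 193.95735608] ((227.62155151367188, 195.79344177246094), (87.40498352050781, 33.963592529296875), 6.666659355163574)
[205 188  15  13 126] [212.29365079 194.3015873 ] ((211.65386962890625, 193.7307586669922), (12.94366455078125, 11.7669677734375), 11.309932708740234)
[389 234  58  34 627] [417.15470494 253.84051037] ((415.96636962890625, 254.0101318359375), (54.503395080566406, 27.163883209228516), 17.020524978637695)
[188 237  40  38 663] [212.40422323 257.88386124] ((209.3501739501953, 255.98916625976562), (37.853031158447266, 31.844614028930664), 57.2647705078125)
[363 259 123  29 204] [415.70588235 279.81862745] ((424.3119201660156, 275.5129699707031), (121.89422607421875, 27.975725173950195), 2.385944128036499)
[174 271 124  50 244] [243.89344262 293.90983607] ((236.2154083251953, 296.8769226074219), (48.924556732177734, 122.81062316894531), 86.8201675415039)
```

View pics/c1.png

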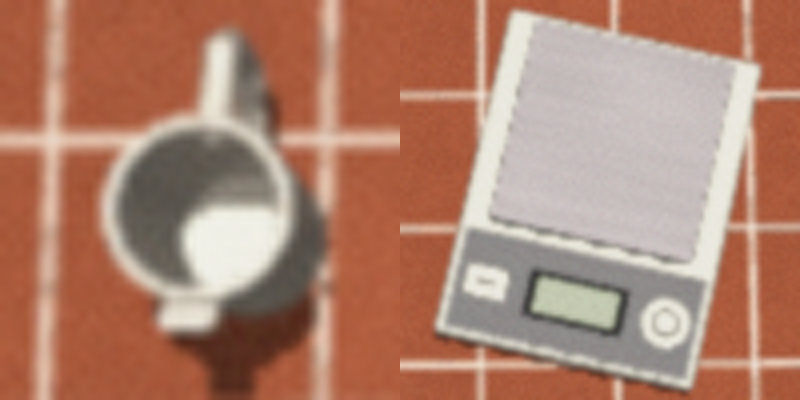

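Crop: a white handled jug with a lip (rim centre near top pixel (211.5,258.3), handle towards (214.3,237), lip at (210,272.3)); the scale's round key is at crop (665,322), right of the display, and the rectangular one at (486,283).

Run:
```python
from h import *
P=lambda x,y,k,o:((x+.5)/k-.5+o[0],(y+.5)/k-.5+o[1])
o=(187,233)
j=onz("top",*P(199,206,8,o),.1); h=onz("top",*P(222,35,8,o),.088); l=onz("top",*P(187,318,8,o),.097)
print("jug",j,h,l,"yaw",np.degrees(np.arctan2(*(h-j)[1::-1])),np.degrees(np.arctan2(*(j-l)[1::-1])),np.linalg.norm((h-j)[:2]))
o=(276,193)
pl=[onz("top",*P(x,y,4,o),.036) for x,y in((132,22),(337,62),(292,262),(90,217))]
print("plat",np.mean(pl,0),[np.degrees(np.arctan2(*(a-b)[1::-1])) for a,b in((pl[0],pl[3]),(pl[1],pl[2]))],[np.linalg.norm(pl[i]-pl[i-1]) for i in range(4)])
key=onz("top",*P(265,322,4,o),.0265); un=onz("top",*P(86,283,4,o),.0265)
d=un-key; yaw=np.arctan2(-d[0],d[1]);print("keys",key,un,np.linalg.norm(d),np.degrees(yaw))
R=np.array([[np.cos(yaw),-np.sin(yaw)],[np.sin(yaw),np.cos(yaw)]])
org=(key+un)[:2]/2-R@[-.08,0]; print("plat from keys",org+R@[.04,0])
for n,u,v in(("goblet",207,322),("tumbler",418,254),):print(n,onz("top",u,v,.1))
# scene check of jug rim
print(px("scene",j))
```

```text
jug [0.5125 0.2746 0.1   ] [0.5733 0.271  0.088 ] [0.4748 0.2782 0.097 ] yaw -3.388556990723493 -5.454675698126826 0.06090648569733776
plat [ 0.6084 -0.0475  0.036 ] [np.float64(-12.021217183622278), np.float64(-13.566616448236822)] [np.float64(0.14692191803811988), np.float64(0.15242178322011588), np.float64(0.1509107352046236), np.float64(0.14836239415701002)]
keys [ 0.4771 -0.0839  0.0265] [0.5059 0.0444 0.0265] 0.13149269941711592 -12.651688842808158
plat from keys [ 0.60858635 -0.04603283]
goblet [0.3425 0.2813 0.1   ]
tumbler [ 0.5219 -0.2884  0.1   ]
[365.63084667 162.88636927]
```

Call:
{"method": "jog_arm", "body": {
  "rows": [
    [[0, 0, 0, -0.1065], [0, 0, 0, -0.1065], [0.0224, 0.0186, 0, 0], [0.0224, 0.0186, 0, 0], [0.0224, 0.0186, 0, 0], [0.0224, 0.0186, 0, 0], [0.0224, 0.0186, 0, 0], [0.0224, 0.0186, 0, 0], [0.0224, 0.0186, 0, 0], [0.0224, 0.0186, 0, 0], [0.0224, 0.0186, 0, 0], [0.0224, 0.0186, 0, 0], [0.0224, 0.0186, 0, 0], [0.0224, 0.0186, 0, 0], [0.0224, 0.0186, 0, 0], [0.0224, 0.0186, 0, 0], [0.0224, 0.0186, 0, 0], [0.0224, 0.0186, 0, 0], [0, 0, 0, 0]]
  ],
  "claw": 1
}}

```text
time_s: 2.48
tcp_pos: [0.5141, 0.2718, 0.2918]
ee_rot: [[0.997, -0.082, -0.001], [-0.082, -0.997, -0.001], [-0.001, 0.001, -1.0]]
wrist_force: [-1.1, -0.2, 0.1]
gripper_width: 0.995
gripper_force: 0.0
```

Call:
{"method": "jog_arm", "body": {
  "rows": [
    [[-0.002, -0.0025, 0.014, 0], [0, 0, 0.016, 0], [0, 0, 0.016, 0], [0, 0, 0.016, 0], [0, 0, 0.016, 0], [0, 0, 0.016, 0], [0, 0, 0.016, 0], [0, 0, 0.014, 0], [0, 0, 0, 0]]
  ]
}}

```text
time_s: 3.6
tcp_pos: [0.5111, 0.2764, 0.1668]
ee_rot: [[0.997, -0.078, -0.002], [-0.078, -0.997, -0.002], [-0.002, 0.002, -1.0]]
wrist_force: [-0.3, 0.8, 0.3]
gripper_width: 1.002
gripper_force: 0.0
```

Run:
```python
from h import *
a=capture("top")[:,:,::-1]; b=capture("scene")[:,:,::-1]
f=lambda im,u,v,w:cv2.resize(im[v-w:v+w,u-w:u+w],(400,400),interpolation=cv2.INTER_CUBIC)
cv2.imwrite("pics/c2.png",np.hstack([f(a,212,250,40),f(b,367,165,40)]))
```

```text
(no output)
```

View pics/c2.png

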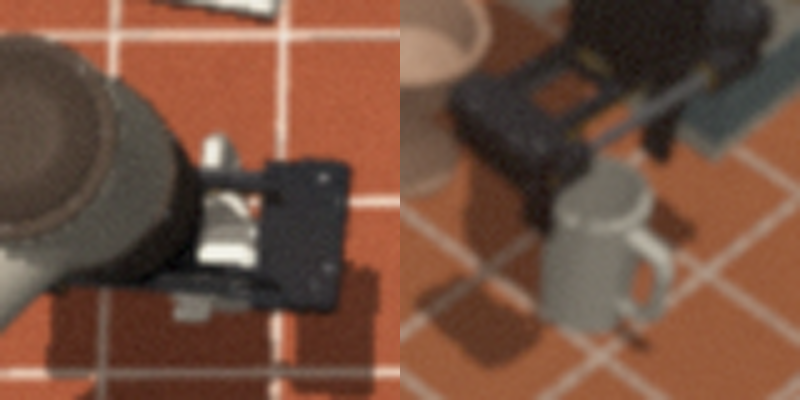

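Crop: the open fingers straddle the jug's rim (scene crop, rim centre (605,195), fingertips about (545,230) and (660,155)); the handle is clear of them. I descend and grip.

Call:
{"method": "jog_arm", "body": {
  "rows": [
    [[0.001, 0.001, 0.01, 0], [0, 0, 0.01, 0], [0, 0, 0.01, 0], [0, 0, 0.01, 0], [0, 0, 0.008, 0], [0, 0, 0.006, 0], [0, 0, 0, 0]]
  ]
}}

```text
time_s: 4.58
tcp_pos: [0.5123, 0.2756, 0.1137]
ee_rot: [[0.997, -0.078, -0.001], [-0.078, -0.997, -0.001], [-0.001, 0.001, -1.0]]
wrist_force: [-0.1, 0.5, 0.4]
gripper_width: 0.999
gripper_force: 0.0
```

Call:
{"method": "jog_arm", "body": {
  "rows": [
    [[0, 0, 0, 0], [0, 0, 0, 0], [0, 0, 0, 0], [0, 0, 0, 0], [0, 0, 0, 0], [0, 0, 0, 0], [0, 0, 0, 0], [0, 0, 0, 0]]
  ],
  "claw": 0
}}

```text
time_s: 5.58
tcp_pos: [0.5126, 0.276, 0.1146]
ee_rot: [[0.997, -0.078, 0.001], [-0.078, -0.997, 0.0], [0.001, -0.001, -1.0]]
wrist_force: [-1.6, 2.1, 3.1]
gripper_width: 0.727
gripper_force: 29.9
```

Call:
{"method": "jog_arm", "body": {
  "rows": [
    [[0, 0, -0.008, 0], [0, 0, -0.016, 0], [0, 0, -0.02, 0], [0, 0, -0.02, 0], [0, 0, -0.016, 0], [0, 0, -0.01, 0], [0, 0, 0, 0], [0, 0, 0, 0]]
  ]
}}

```text
time_s: 6.58
tcp_pos: [0.512, 0.2755, 0.2035]
ee_rot: [[0.997, -0.078, -0.001], [-0.078, -0.997, -0.001], [-0.001, 0.001, -1.0]]
wrist_force: [-0.5, 0.3, -2.2]
gripper_width: 0.723
gripper_force: 30.0
```

Call:
{"method": "jog_arm", "body": {
  "rows": [
    [[0.004, 0.01, 0, 0], [0.0075, 0.0196, 0, 0], [0.0075, 0.0196, 0, 0], [0.0075, 0.0196, 0, 0], [0.0075, 0.0196, 0, 0], [0.0075, 0.0196, 0, 0], [0.0075, 0.0196, 0, 0], [0.0075, 0.0196, 0, 0], [0.0075, 0.0196, 0, 0], [0.0075, 0.0196, 0, 0], [0.0075, 0.0196, 0, 0], [0.0075, 0.0196, 0, 0], [0.0075, 0.0196, 0, 0], [0.0075, 0.0196, 0, 0], [0.0075, 0.0196, 0, 0], [0.0075, 0.0196, 0, 0], [0.004, 0.01, 0, 0], [0, 0, 0, 0], [0, 0, 0, 0]]
  ]
}}

```text
time_s: 8.95
tcp_pos: [0.6081, -0.0463, 0.2042]
ee_rot: [[0.997, -0.077, -0.0], [-0.077, -0.997, 0.0], [-0.0, -0.0, -1.0]]
wrist_force: [-0.7, 0.5, -1.7]
gripper_width: 0.722
gripper_force: 30.0
```

Run:
```python
from h import *
b=capture("scene")[:,:,::-1]; a=capture("top")[:,:,::-1]; s=sense(); print(s["tcp_pos"],s["wrist_force"])
f=lambda im,u,v,w:cv2.resize(im[v-w:v+w,u-w:u+w],(400,400),interpolation=cv2.INTER_CUBIC)
cv2.imwrite("pics/c3.png",np.hstack([f(a,326,230,60),f(b,315,220,75)]))
```

```text
[ 0.60810884 -0.04603009  0.20430927] [ 0.15922221 -0.33314001 -2.01178841]
```

View pics/c3.png

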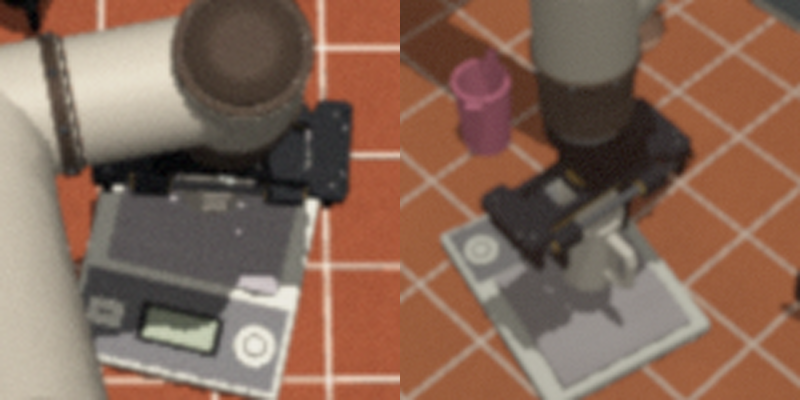

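Crop: the jug hangs upright in the gripper above the platform (scene crop foot near (590,285)), and the round key is clear at scene crop (481,250). I lower it.

Call:
{"method": "jog_arm", "body": {
  "rows": [
    [[0, 0, 0.006, 0], [0, 0, 0.01, 0], [0, 0, 0.01, 0], [0, 0, 0.008, 0], [0, 0, 0.006, 0], [0, 0, 0.004, 0], [0, 0, 0.003, 0], [0, 0, 0.002, 0], [0, 0, 0, 0], [0, 0, 0, 0]]
  ]
}}

```text
time_s: 10.3
tcp_pos: [0.6083, -0.0467, 0.1555]
ee_rot: [[0.997, -0.078, 0.0], [-0.078, -0.997, 0.0], [0.0, -0.0, -1.0]]
wrist_force: [-0.3, -0.8, -3.0]
gripper_width: 0.724
gripper_force: 30.0
```

Call:
{"method": "jog_arm", "body": {
  "rows": [
    [[0, 0, 0.001, 0], [0, 0, 0.001, 0], [0, 0, 0.001, 0], [0, 0, 0, 0], [0, 0, 0, 0]]
  ]
}}

```text
time_s: 10.92
tcp_pos: [0.6082, -0.0467, 0.1522]
ee_rot: [[0.997, -0.078, -0.0], [-0.078, -0.997, -0.0], [-0.0, 0.0, -1.0]]
wrist_force: [-0.6, -0.4, -1.9]
gripper_width: 0.722
gripper_force: 30.0
```

Call:
{"method": "jog_arm", "body": {
  "rows": [
    [[0, 0, 0.001, 0], [0, 0, 0.001, 0], [0, 0, 0, 0], [0, 0, 0, 0]]
  ]
}}

```text
time_s: 11.42
tcp_pos: [0.6083, -0.0467, 0.1504]
ee_rot: [[0.997, -0.078, 0.0], [-0.078, -0.997, -0.0], [0.0, 0.0, -1.0]]
wrist_force: [-1.0, 0.4, -1.5]
gripper_width: 0.725
gripper_force: 30.0
```

Call:
{"method": "jog_arm", "body": {
  "rows": [
    [[0, 0, 0.001, 0], [0, 0, 0, 0], [0, 0, 0, 0]]
  ]
}}

```text
time_s: 11.8
tcp_pos: [0.6083, -0.0467, 0.1497]
ee_rot: [[0.997, -0.078, 0.001], [-0.078, -0.997, -0.0], [0.001, 0.0, -1.0]]
wrist_force: [-1.3, -0.6, 2.5]
gripper_width: 0.723
gripper_force: 29.9
```

Call:
{"method": "jog_arm", "body": {
  "rows": [
    [[0, 0, 0, 0], [0, 0, 0, 0], [0, 0, 0, 0], [0, 0, 0, 0], [0, 0, 0, 0], [0, 0, 0, 0]]
  ],
  "claw": 1
}}

```text
time_s: 12.55
tcp_pos: [0.6082, -0.0466, 0.1492]
ee_rot: [[0.997, -0.078, 0.0], [-0.078, -0.997, 0.0], [0.0, -0.0, -1.0]]
wrist_force: [0.1, -0.2, 0.5]
gripper_width: 0.997
gripper_force: 0.0
```

Call:
{"method": "jog_arm", "body": {
  "rows": [
    [[0, 0, -0.006, 0], [0, 0, -0.012, 0], [0, 0, -0.016, 0], [0, 0, -0.018, 0], [0, 0, -0.018, 0], [0, 0, -0.018, 0], [0, 0, -0.018, 0], [0, 0, -0.018, 0], [0, 0, -0.01, 0], [0, 0, 0, 0]]
  ]
}}

```text
time_s: 13.8
tcp_pos: [0.6084, -0.0466, 0.2846]
ee_rot: [[0.997, -0.078, 0.002], [-0.078, -0.997, 0.0], [0.002, -0.001, -1.0]]
wrist_force: [1.1, -0.8, -0.2]
gripper_width: 1.001
gripper_force: 0.0
```

Call:
{"method": "jog_arm", "body": {
  "rows": [
    [[-0.008, 0.003, 0, 0], [-0.016, 0.006, 0, 0], [-0.016, 0.006, 0, 0], [-0.016, 0.006, 0, 0], [-0.016, 0.006, 0, 0], [-0.016, 0.006, 0, 0], [-0.016, 0.006, 0, 0], [-0.016, 0.006, 0, 0], [-0.008, 0.003, 0, 0], [0, 0, 0, 0]]
  ],
  "claw": 0
}}

```text
time_s: 15.05
tcp_pos: [0.4765, -0.0847, 0.2836]
ee_rot: [[0.997, -0.078, 0.001], [-0.078, -0.997, 0.0], [0.001, -0.0, -1.0]]
wrist_force: [-0.5, 0.3, -0.1]
gripper_width: 0.017
gripper_force: 0.0
```

Call:
{"method": "jog_arm", "body": {
  "rows": [
    [[0, 0, 0.016, 0], [0, 0, 0.02, 0], [0, 0, 0.02, 0], [0, 0, 0.02, 0], [0, 0, 0.02, 0], [0, 0, 0.02, 0], [0, 0, 0.02, 0], [0, 0, 0.014, 0], [0, 0, 0.008, 0], [0, 0, 0, 0]]
  ]
}}

```text
time_s: 16.3
tcp_pos: [0.4769, -0.0845, 0.1249]
ee_rot: [[0.997, -0.078, -0.001], [-0.078, -0.997, -0.0], [-0.001, 0.0, -1.0]]
wrist_force: [-1.2, 1.4, 0.0]
gripper_width: 0.01
gripper_force: 0.0
```

Run:
```python
from h import *
b=capture("scene")[:,:,::-1]; a=capture("top")[:,:,::-1]; s=sense(); print(s["tcp_pos"],s["wrist_force"],px("scene",[.6084,-.0467,.1353]))
f=lambda im,u,v,w:cv2.resize(im[v-w:v+w,u-w:u+w],(400,400),interpolation=cv2.INTER_CUBIC)
cv2.imwrite("pics/c4.png",np.hstack([f(a,326,240,60),f(b,295,235,50)]))
```

```text
[ 0.47735238 -0.08449785  0.12571645] [ 0.31465646  0.09024433 -0.37062776] [310.49406171 235.21940076]
```

View pics/c4.png

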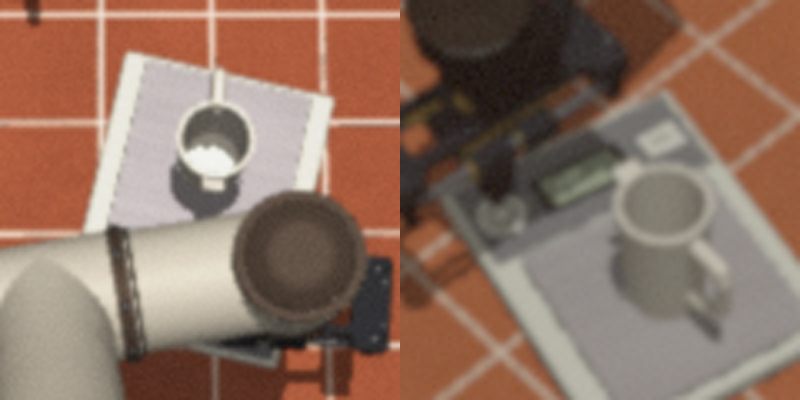

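Crop: the jug stands upright mid-platform (rim at top crop (216,142)), and the closed fingertips are just above the round key (scene crop (500,215)). Now the press.

Call:
{"method": "jog_arm", "body": {
  "rows": [
    [[0, 0, 0.005, 0], [0, 0, 0.006, 0], [0, 0, 0.005, 0], [0, 0, 0.004, 0], [0, 0, 0.003, 0], [0, 0, 0.002, 0], [0, 0, 0, 0], [0, 0, 0, 0]]
  ]
}}

```text
time_s: 17.4
tcp_pos: [0.477, -0.0846, 0.1004]
ee_rot: [[0.997, -0.078, 0.0], [-0.078, -0.997, 0.0], [0.0, -0.0, -1.0]]
wrist_force: [0.1, -0.1, -0.2]
gripper_width: 0.006
gripper_force: 0.0
```

Call:
{"method": "jog_arm", "body": {
  "rows": [
    [[0, 0, 0.001, 0], [0, 0, 0.001, 0], [0, 0, 0.001, 0], [0, 0, 0, 0], [0, 0, 0, 0]]
  ]
}}

```text
time_s: 18.02
tcp_pos: [0.4769, -0.0845, 0.0972]
ee_rot: [[0.997, -0.078, -0.0], [-0.078, -0.997, -0.0], [-0.0, 0.0, -1.0]]
wrist_force: [0.2, -0.1, 0.4]
gripper_width: 0.004
gripper_force: 0.0
```

Call:
{"method": "jog_arm", "body": {
  "rows": [
    [[0, 0, 0.001, 0], [0, 0, 0.0005, 0], [0, 0, 0, 0], [0, 0, 0, 0]]
  ]
}}

```text
time_s: 18.52
tcp_pos: [0.477, -0.0845, 0.096]
ee_rot: [[0.997, -0.078, 0.0], [-0.078, -0.997, 0.0], [0.0, -0.0, -1.0]]
wrist_force: [-0.3, 0.4, 4.3]
gripper_width: 0.004
gripper_force: 2.1
```

Call:
{"method": "jog_arm", "body": {
  "rows": [
    [[0, 0, 0.0008, 0], [0, 0, 0, 0], [0, 0, 0, 0], [0, 0, 0, 0]]
  ]
}}

```text
time_s: 19.02
tcp_pos: [0.477, -0.0845, 0.0953]
ee_rot: [[0.997, -0.077, 0.0], [-0.077, -0.997, -0.0], [0.0, 0.0, -1.0]]
wrist_force: [-0.7, 0.7, 5.6]
gripper_width: 0.002
gripper_force: 3.3
```

Call:
{"method": "jog_arm", "body": {
  "rows": [
    [[0, 0, 0.0008, 0], [0, 0, 0, 0], [0, 0, 0, 0], [0, 0, 0, 0], [0, 0, 0, 0], [0, 0, 0, 0], [0, 0, 0, 0], [0, 0, 0, 0]]
  ]
}}

```text
time_s: 20.02
tcp_pos: [0.477, -0.0846, 0.0948]
ee_rot: [[0.997, -0.077, 0.0], [-0.077, -0.997, -0.0], [0.0, 0.0, -1.0]]
wrist_force: [-2.4, 0.3, 7.8]
gripper_width: 0.003
gripper_force: 4.3
```

Held for over a second at 5.6–7.8 N; I let go and retreat upward.

Call:
{"method": "jog_arm", "body": {
  "rows": [
    [[0, 0, -0.002, 0], [0, 0, -0.004, 0], [0, 0, -0.012, 0], [0, 0, -0.02, 0], [0, 0, -0.02, 0], [0, 0, -0.02, 0], [0, 0, -0.012, 0], [0, 0, -0.004, 0], [0, 0, 0, 0], [0, 0, 0, 0]]
  ]
}}

```text
time_s: 21.28
tcp_pos: [0.4764, -0.0846, 0.1874]
ee_rot: [[0.997, -0.078, -0.002], [-0.078, -0.997, -0.0], [-0.002, 0.0, -1.0]]
wrist_force: [0.7, 0.4, -1.0]
gripper_width: 0.007
gripper_force: 0.0
```

Run:
```python
from h import *
b=capture("scene")[:,:,::-1]; cv2.imwrite("pics/c5.png",b)
```

```text
(no output)
```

View pics/c5.png

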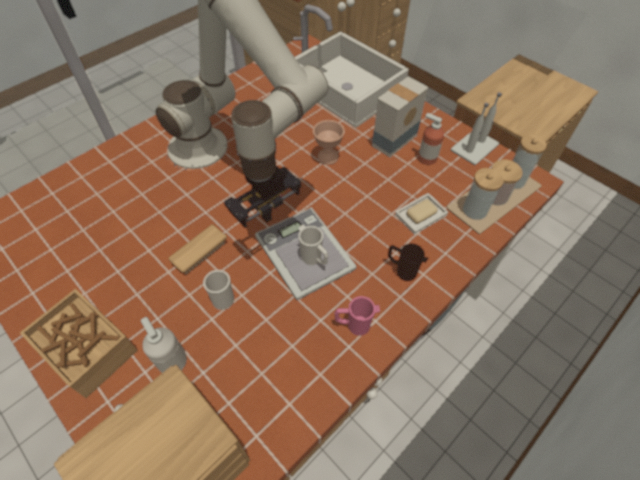

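The jug stands upright on the scale at (312,245), the gripper is clear, and the bystanders have not moved.

```bash
python3 -c "
from station import *
print(finish_job())"
```

```text
the job is handed in; nothing more can be done
None
```

The jug is standing upright and released at the middle of the platform, the tare key was held down for over a second at about 4 to 8 N and let go, and the job was handed in (no verdict was returned).

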